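# Open the light path and hold the long cuvette in the beam

## Task

Get the open-path photometer ready for a reading: draw the beam-stop pin out of its bore in the lamp head and hang it by its collar in the side notch beside it, shank pushed right in to the closed end. Then take the long cuvette out of the rack by its two frosted sides only, never touching its clear end windows, and hold it upright in the light path, midway between lamp and detector with its windows square to the beam and the beam passing through its optical centre, touching neither head. Finish while holding it still there for the reading, without letting go; leave the two short cuvettes, the timer and the flask where they are.

Things in the scene. Friction and masses are not known exactly. Their poses are not given: they have to be found in the camera images.
- light_bench: Photometer, fixed: lamp head (y = -40 to -119 mm, cooling fins) and detector head (y = +40 to +104 mm), grey blocks 50 mm wide, 80 mm high, on a rail 250 x 50 x 18 mm. Origin on the worktop under the gap's middle; y = beam direction, z up, -x = front with the parking bracket. Lens snouts, 22 mm across, end at y = +22 and -22 mm: a 44 mm gap.
- beam_mid (a point): Point on the beam axis midway between the two snouts, 55 mm above the worktop; the axes are those of the bench (y along the beam).
- pin_bore (a point): Mouth centre of the vertical bore in the flat top of the lamp head, 80 mm above the worktop (76 mm along -y from the gap's middle). Bore 10 mm wide, 46 mm deep.
- park_notch (a point): Place of the parked pin's axis in the U notch of the 6 mm thick bracket on the lamp head's front, at the bracket's top level (80 mm, as the head's top); 43 mm from the bore along the bench's -x. Notch 11 mm wide; closed end 5.5 mm from here towards bench +x, open flared mouth 17 mm from here towards bench -x. Free below down to the rail.
- beam_pin: Loose steel beam-stop pin, 32 to 63 g, upright in the bore at the start. Origin on its axis at the underside of the collar, which rests on the lamp head's top; z up along the pin. Shank 8 mm diameter, 40 mm long below the origin; collar 20 mm diameter, 3 mm thick; knurled grip knob 14 mm diameter from 3 to 28 mm above the origin.
- cell_rack: Grey plastic rack, fixed, 134 x 50 x 28 mm, origin under its centre, long side along its x. Three pockets 24.5 x 14.5 mm, 18 mm deep, in a row at x = -38, 0, +38 mm, each with a cuvette; the long one may be in any of them.
- cell_long: Long cuvette: stoppered glass cell, about 28 g, 22.5 mm long (x, light path), 12.5 wide (y), 45 high, plus a white stopper 5 mm high, 10.5 wide. Origin: centre of its underside, z up. Frosted sides: the faces at y = +-6.25 mm; clear windows, 10 mm wide: the ends at x = +-11.25 mm. Stands in the rack, 27 mm of glass above the rack's top. Either end may face the lamp.
- cell_long_frosted: The frosted-sided glass of the long cuvette, the only part to grip: its sides at y = +-6.25 mm, 20 mm long, 45 mm high (origin as the cuvette's).
- cell_long_window_a: Clear end window of the long cuvette at its -x end (origin at the window's lower edge).
- cell_long_window_b: Clear end window of the long cuvette at its +x end (origin at the window's lower edge).
- cell_long_optical (a point): Optical centre of the long cuvette, inside it on its axis, 15 mm above its underside: the beam must pass here.
- cell_short_a: Short cuvette, 12.5 x 12.5 x 45 mm with white stopper, standing in the rack; to be left alone. Origin at the centre of its underside.
- cell_short_b: Second short cuvette, like the other; to be left alone.
- bench_timer: White lab timer 70 x 64 x 19 mm lying on the worktop to the left of the rack; to be left alone.
- flask_t25_a: Small clear culture flask with screw cap, 97 x 44 x 26 mm, lying on the worktop further to the left; to be left alone.

How it is judged:
By the outcome, as a careful person would: the job done as asked, in the order asked, and still so for the second after the job is handed in, while the arm keeps its last pose, push and grip.
It also fails if it takes over 58 s, if anything falls off the work surface, if the arm or the gripper's body presses on something with over 40 N, if the wrist force passes 120 N, or if a joint passes its speed limit or range.

## Robot

A 6-joint arm with a two-finger parallel gripper is mounted at the origin on the work surface; the furniture and walls round the work are solid. World frame = base frame: x ahead of the robot, y to its left, z up, the work surface at z = 0. Lengths are in mm, angles in rad, forces in N, time in s.
With the tool pointing down it reaches from about 275 to 1000 mm from the base axis. Payload 8.4 kg.
Tool frame: the origin (TCP) lies at the very end of the fingers, on their centre line; the grasp point (between the pads) lies 19 mm behind it; z points along the fingers, y is the direction in which the jaws open and shut (so a half turn about z gives the same grasp; the last joint's range is limited). The gripper opens to 85 mm and grips with 20 to 120 N. Pads are 22 mm wide; open, the fingers measure 114 mm over their backs; the gripper's body (76 mm by 85 mm) begins 54 mm behind the grasp point. The pads swing forward as they close: fully open they stand 13 mm farther back than shut.
Start: joints at [1.297, 0.353, 1.633, -0, 1.155, -0.002], TCP at [167.79, 602.059, 231.281] pointing down, gripper open.
Joint ranges: [-2.63, 2.63], [-0.92, 2.1], [0.06, 2.66], [-1.3, 4.44], [0, 2.69], [-3.02, 3.02]. Speed limits (rad/s): [2.22, 2.22, 2.79, 3.14, 3.14, 3.14].

## Interface

Orientations are given as [roll, pitch, yaw] about the fixed x, y, z axes, in that order (R = Rz(yaw) Ry(pitch) Rx(roll)).
In Python, from rig import sense, grab_frame, get_calibration, sign_off, boxes_of, trace gives the robot as it stands.
- The arm moves only by the tool servo_tool, never from a script. Its argument "rows" is a list of rows, each a list of 3 entries, a list of its own where there are three numbers: the finger opening in mm, from 0 to 85.4, then the shift along the tool's x, y, z in mm, then the turn, a rotation vector about the tool's x, y, z in degrees. A call has 1 to 8 rows; each row shifts and turns the commanded pose from where the row before left it, along the tool's axes as they then stand; what a row does not reach is not made up. A row lasts 1/8 s, in which the tool goes at most 62.5 mm and 10.7 degrees, less where a joint would pass 70% of its speed; a pose out of reach is approached as far as the arm can. A call is refused whole if a number of a shift passes 62.5 or a number of a turn 10.7, either way. A call with a gripper value outside its range is refused whole. The fingers move at their own pace and stop on an object; "force" is the grip in N (left out, the last holds). Time passes only in rows, so rows that do not move let the fingers close. It gives the time, the measured TCP pose, the force and the opening at its end, in the units of the state.
- sense(): the state, without advancing time (a new reading comes with each control period).
- grab_frame(name): name is "scene" or "top" or "wrist"; returns the picture (480x640x3 uint8, blue, green, red); there is no depth.
- get_calibration(name): a dict with "intrinsics" (3x3 intrinsics, pixels), "world_to_cam" (4x4, takes a point from world to camera coordinates). Camera axes: x right, y down, z forward; pixel columns grow to the right and rows downward; lengths in mm; the calibration is good to about 2 mm. The wrist camera is an equidistant fisheye: a pixel r from the principal point sees the ray r / f radians off the axis. A picture is of the moment at which its call begins: read the wrist's pose just before it. get_calibration takes no time and is no camera call; for the wrist camera it gives the pose at the moment of the call.
- sign_off(): hands the job in, once; it reports no verdict.
Trained networks look in the newest picture that a camera, given by its name, has taken for a name from the list of things; names that differ only in an ending like _2 or _b are one class to them, and where a whole thing is asked for, a point or a joint stands for the part that bears it (a point fixed in the world has none). Each returns a list of dicts, best first, with "conf" (0 to 1); they miss things now and then, are a little off and sometimes report something else, mostly with a low value. They report only what shows in the picture. A call takes as long as a camera call.
- boxes_of(camera, thing): "centre" ([x, y, z] in mm, in the coordinates of the camera as it stood for that picture, good to about 4 mm: the middle of the surface that is visible of it).
- trace(camera, thing): "mask" (480x640 bool, what is visible of it).
The state is a dict: "clock": time; "qpos": joint angles; "qvel": joint speeds; "joint_efforts": joint torques, N m; "eef_pos": TCP position; "tcp_rot": TCP orientation; "contact_force": force on the tool from outside, world axes, zero at the start; "wrist_torque": the same for the moment, N m; "opening": opening from 0.0 (shut) to 1.0 (fully open).
Only numpy, scipy, OpenCV 4.12 (cv2) and the standard library are available. Lean on these libraries where they do the work, as an engineer would, in place of code of your own. Each camera call takes 0.05 s, during which the arm holds its last target. There are 200 camera calls.

## Working session

There is one attempt and no reset: what is moved stays moved. The work goes in short steps, Python scripts to look and compute and a tool call to move; the robot and the scene stay as the last step left them, time stands still between calls to the robot, and variables do not carry over. Pictures are saved under pics/ and viewed, about 8 in all and at most 12, crops included, and the job is handed in when it is done.

Besides the shell and the picture viewer there is one more tool, called after ">>>" as name([rows], argument=value, ...), one row to a line, values as JSON. servo_tool: Moves the arm, as the interface text tells. Its arguments: {"type":"object","properties":{"rows":{"type":"array","items":{"type":"array"}},"force":{"type":"number"}},"required":["rows"]}

```bash
mkdir -p pics; ls; python3 - <<'E'
from rig import *
import cv2,numpy as np
print(sense())
for n in ("scene","top"):
    f=grab_frame(n); cv2.imwrite(f"pics/{n}0.png",f)
    c=get_calibration(n); W=np.array(c["world_to_cam"]); print(n,np.round(c["intrinsics"],1).tolist(),np.round(W,3).tolist())
    I=np.linalg.inv(W)
    for t in ["light_bench","beam_pin","cell_rack","cell_long","cell_short_a"]:
        for b in boxes_of(n,t)[:3]:
            p=I@np.r_[b["centre"],1]; print(t,round(b["conf"],2),np.round(p[:3],1))
print(sense()["clock"])
E
```

```text
pics
{'clock': 0.0, 'qpos': array([ 1.29663608e+00,  3.53674065e-01,  1.63412030e+00, -2.79061252e-05,
        1.15521501e+00, -2.41459219e-03]), 'qvel': array([-9.93196688e-05, -1.82581339e-04, -2.15811222e-04, -1.36517329e-03,
       -7.06219822e-04, -1.35806617e-03]), 'joint_efforts': array([-1.31557113e-03, -6.05234027e+01, -3.42072523e+01, -1.13601459e-04,
        9.26613109e-03, -4.49899062e-05]), 'eef_pos': array([167.64707934, 601.60306548, 230.55142238]), 'tcp_rot': array([-3.14017587e+00,  2.20939417e-05,  2.86985830e+00]), 'contact_force': array([-0.37562333,  0.27175976,  0.44739911]), 'wrist_torque': array([0.03820346, 0.01437306, 0.0128878 ]), 'opening': 0.9938834046813015}
scene [[570.1, 0.0, 310.6], [0.0, 570.1, 236.8], [0.0, 0.0, 1.0]] [[0.732, -0.682, 0.006, -365.043], [-0.514, -0.557, -0.652, 251.319], [0.447, 0.474, -0.758, 1057.804], [0.0, 0.0, 0.0, 1.0]]
light_bench 0.82 [ 434.  -307.4   61.1]
cell_rack 0.98 [ 436.2 -124.    30.9]
cell_long 0.74 [ 474.7 -124.7   50.5]
top [[438.1, 0.0, 322.7], [0.0, 438.1, 242.6], [0.0, 0.0, 1.0]] [[-0.096, -0.995, 0.008, -19.197], [-0.967, 0.091, -0.238, 463.193], [0.236, -0.03, -0.971, 1102.953], [0.0, 0.0, 0.0, 1.0]]
light_bench 0.56 [ 442.8 -287.4   66.3]
beam_pin 0.38 [ 503.5 -293.4  100.5]
cell_rack 0.61 [ 444.3 -290.9   68.4]
cell_rack 0.59 [ 439.2 -106.7   27.7]
cell_long 0.21 [327.8 260.8  25.4]
cell_short_a 0.75 [ 444.  -289.6   69.5]
0.6
```

View both.

View pics/scene0.png

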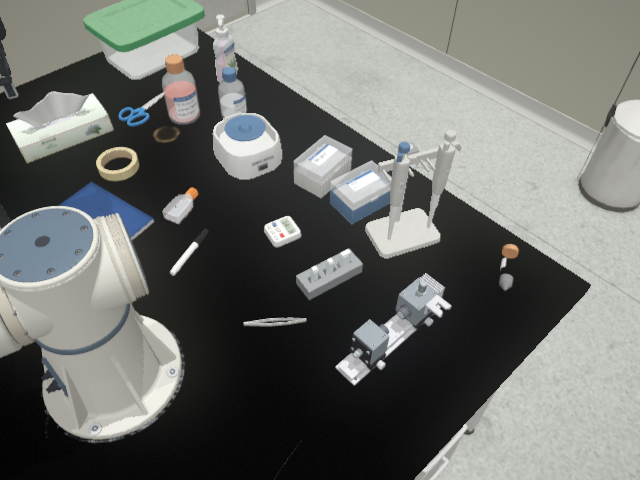

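View pics/top0.png

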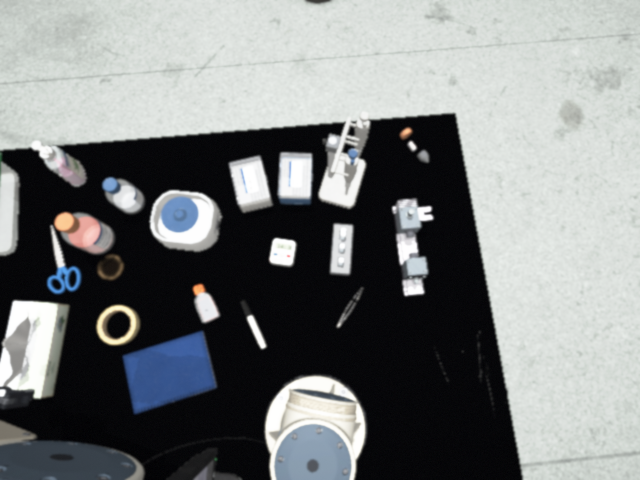

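```bash
cat > h.py <<'E'
from rig import *
import cv2,numpy as np
from scipy.spatial.transform import Rotation as Ro
def plan(p,yaw=None,n=8,s=None):
    """rows (rounded) from the measured pose to p, tool down with yaw"""
    s=s or sense(); R0=Ro.from_euler('xyz',s["tcp_rot"]); p0=np.array(s["eef_pos"])
    R1=Ro.from_euler('xyz',[np.pi,0,yaw]) if yaw is not None else R0
    rv=(R0.inv()*R1).as_rotvec()/n; d=(np.array(p)-p0)/n; R=R0; out=[]
    for i in range(n):
        out.append([np.round(R.inv().apply(d),1).tolist(),np.round(np.degrees(rv),2).tolist()]); R=R*Ro.from_rotvec(rv)
    for r in out: print(r)
def wray(px,cal):
    """wrist fisheye pixels -> world origin, unit rays"""
    K=np.array(cal["intrinsics"]);I=np.linalg.inv(np.array(cal["world_to_cam"]))
    v=(np.atleast_2d(px)-K[:2,2])/[K[0,0],K[1,1]]; th=np.linalg.norm(v,axis=1,keepdims=True)
    d=np.c_[v/np.maximum(th,1e-9)*np.sin(th),np.cos(th)]
    return I[:3,3],d@I[:3,:3].T
def onz(px,z,cal):
    o,d=wray(px,cal); return o+d*((z-o[2])/d[:,2:])
def proj(P,cal):
    K=np.array(cal["intrinsics"]);W=np.array(cal["world_to_cam"]); c=np.atleast_2d(P)@W[:3,:3].T+W[:3,3]
    r=np.linalg.norm(c[:,:2],axis=1,keepdims=True); th=np.arctan2(r,c[:,2:]); return K[:2,2]+c[:,:2]/r*th*[K[0,0],K[1,1]]
E
python3 -c "
from h import *
plan([420,-240,320],np.pi/2,16)
c=get_calibration('wrist');print(np.round(np.linalg.inv(c['world_to_cam']),2),c['intrinsics'])"
```

```text
[[-29.3, -46.5, -5.5], [0.0, -0.0, 4.65]]
[[-33.0, -43.9, -5.5], [0.0, -0.0, 4.65]]
[[-36.4, -41.1, -5.5], [0.0, -0.0, 4.65]]
[[-39.7, -38.0, -5.5], [0.0, -0.0, 4.65]]
[[-42.6, -34.7, -5.5], [0.0, -0.0, 4.65]]
[[-45.3, -31.1, -5.5], [0.0, -0.0, 4.65]]
[[-47.7, -27.3, -5.5], [0.0, -0.0, 4.65]]
[[-49.7, -23.4, -5.5], [0.0, -0.0, 4.65]]
[[-51.4, -19.3, -5.5], [0.0, -0.0, 4.65]]
[[-52.8, -15.0, -5.5], [0.0, -0.0, 4.65]]
[[-53.9, -10.7, -5.5], [0.0, -0.0, 4.65]]
[[-54.6, -6.3, -5.5], [0.0, -0.0, 4.65]]
[[-54.9, -1.9, -5.5], [0.0, -0.0, 4.65]]
[[-54.9, 2.6, -5.5], [0.0, -0.0, 4.65]]
[[-54.5, 7.0, -5.5], [0.0, -0.0, 4.65]]
[[-53.7, 11.4, -5.5], [0.0, -0.0, 4.65]]
[[ 2.7000e-01  9.3000e-01  2.7000e-01  1.0145e+02]
 [ 9.6000e-01 -2.6000e-01 -7.0000e-02  6.2102e+02]
 [ 0.0000e+00  2.8000e-01 -9.6000e-01  3.7463e+02]
 [ 0.0000e+00  0.0000e+00  0.0000e+00  1.0000e+00]] [[371.64829954   0.         318.4316634 ]
 [  0.         371.64829954 237.69620546]
 [  0.           0.           1.        ]]
```

>>> servo_tool([
  [60, [-29.3, -46.5, -5.5], [0, 0, 4.65]],
  [60, [-33, -43.9, -5.5], [0, 0, 4.65]],
  [60, [-36.4, -41.1, -5.5], [0, 0, 4.65]],
  [60, [-39.7, -38, -5.5], [0, 0, 4.65]],
  [60, [-42.6, -34.7, -5.5], [0, 0, 4.65]],
  [60, [-45.3, -31.1, -5.5], [0, 0, 4.65]],
  [60, [-47.7, -27.3, -5.5], [0, 0, 4.65]],
  [60, [-49.7, -23.4, -5.5], [0, 0, 4.65]],
])

```text
clock: 1.6
eef_pos: [294.3, 179.5, 275.8]
tcp_rot: [3.14, 0.0, 2.219]
contact_force: [1.0, 0.1, 0.9]
opening: 0.704
```

>>> servo_tool([
  [60, [-51.4, -19.3, -5.5], [0, 0, 4.65]],
  [60, [-52.8, -15, -5.5], [0, 0, 4.65]],
  [60, [-53.9, -10.7, -5.5], [0, 0, 4.65]],
  [60, [-54.6, -6.3, -5.5], [0, 0, 4.65]],
  [60, [-54.9, -1.9, -5.5], [0, 0, 4.65]],
  [60, [-54.9, 2.6, -5.5], [0, 0, 4.65]],
  [60, [-54.5, 7, -5.5], [0, 0, 4.65]],
  [60, [-53.7, 11.4, -5.5], [0, 0, 4.65]],
])

```text
clock: 2.6
eef_pos: [420.3, -241.9, 319.7]
tcp_rot: [3.141, 0.0, 1.568]
contact_force: [0.5, 0.7, 0.0]
opening: 0.704
```

>>> servo_tool([
  [60, [0, 0, 0], [0, 0, 0]],
  [60, [0, 0, 0], [0, 0, 0]],
])

```text
clock: 2.85
eef_pos: [419.6, -239.6, 318.9]
tcp_rot: [-3.141, -0.001, 1.571]
contact_force: [0.3, -0.1, 0.2]
opening: 0.701
```

```bash
cat > look.py <<'E'
from h import *
import sys
n=sys.argv[1]; s=sense(); c=get_calibration("wrist"); f=grab_frame("wrist"); cv2.imwrite(f"pics/{n}.png",f)
import pickle; pickle.dump(c,open(f"pics/{n}.pkl","wb"))
print(s["clock"],np.round(s["eef_pos"],1),np.round(s["tcp_rot"],4),s["opening"],np.round(s["contact_force"],1),np.round(s["qpos"],2))
I=np.linalg.inv(c["world_to_cam"])
for t in sys.argv[2:]:
    for b in boxes_of("wrist",t)[:3]: print(t,round(b["conf"],2),np.round((I@np.r_[b["centre"],1])[:3],1))
E
python3 look.py w1 light_bench beam_pin cell_rack cell_long cell_short_a
```

```text
2.85 [ 419.6 -239.6  318.9] [-3.1408e+00 -8.0000e-04  1.5711e+00] 0.7012070866466914 [ 0.3 -0.1  0.2] [-0.52  0.05  1.82  0.    1.28 -0.52]
light_bench 0.59 [ 446.9 -287.2   66.6]
beam_pin 0.62 [ 509.3 -293.6   99.9]
beam_pin 0.26 [ 473.  -119.    45.1]
cell_rack 0.75 [ 443.3 -118.    30.4]
cell_long 0.86 [ 479.4 -122.1   63. ]
cell_short_a 0.54 [ 415.4 -107.    56. ]
cell_short_a 0.43 [ 448.5 -111.7   57.8]
```

View pics/w1.png

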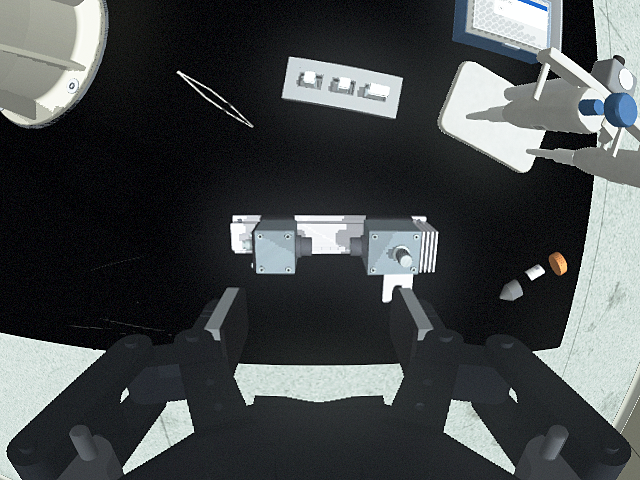

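>>> servo_tool([
  [40, [-5, 18, 30], [0, 0, 0]],
  [40, [-5, 18, 30], [0, 0, 0]],
  [40, [-5, 18, 30], [0, 0, 0]],
  [40, [0, 0, 0], [0, 0, 0]],
  [40, [0, 0, 0], [0, 0, 0]],
])

```text
clock: 3.78
eef_pos: [474.0, -254.6, 230.1]
tcp_rot: [3.141, 0.0, 1.572]
contact_force: [1.2, -1.0, 0.5]
opening: 0.468
```

```bash
python3 look.py w2 light_bench beam_pin
python3 - <<'E'
import cv2
f=cv2.imread("pics/w2.png"); cv2.imwrite("pics/w2c.png",cv2.resize(f[100:400,160:560],(800,600),interpolation=cv2.INTER_CUBIC))
E
```

```text
3.775 [ 474.  -254.6  230.1] [3.1414e+00 2.0000e-04 1.5718e+00] 0.4683886189393608 [ 1.2 -1.   0.5] [-0.5   0.22  1.82 -0.    1.1  -0.5 ]
beam_pin 0.64 [ 511.3 -291.2  100.6]
```

View pics/w2c.png

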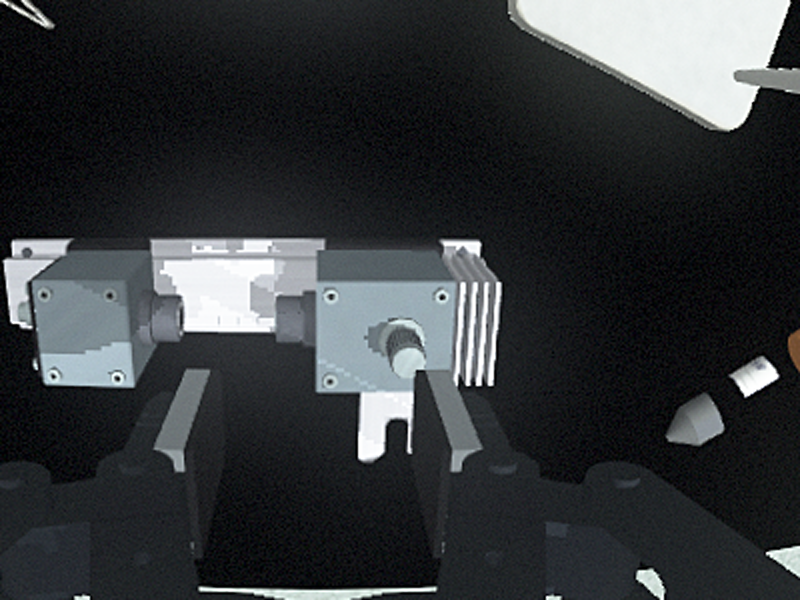

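```bash
cat > fit.py <<'E'
from h import *
import pickle
from scipy.optimize import least_squares
def fit(n,obs):
    c=pickle.load(open(f"pics/{n}.pkl","rb"))
    B=np.array([o[1] for o in obs],float);U=np.array([o[0] for o in obs],float)
    def W(q): R=Ro.from_euler('z',q[2]).as_matrix(); return B@R.T+[q[0],q[1],0]
    r=least_squares(lambda q:(proj(W(q),c)-U).ravel(),[440,-290,np.pi/2],x_scale=[1,1,.01])
    return r.x,(proj(W(r.x),c)-U)
E
python3 - <<'E'
from fit import *
o=[((316,282),(25,-40,80)),((317,391),(-25,-40,80)),((133,280),(25,40,80)),((137,385),(-25,40,80)),((409,363),(0,-76,108))]
o=[((160+u/2,100+v/2),b) for (u,v),b in o]
q,e=fit("w2",o);print(q,np.degrees(q[2]));print(np.round(e,1).tolist())
R=Ro.from_euler('z',q[2]).as_matrix()
for b in [(0,-76,80),(-43,-76,80),(0,0,55)]: print(b,np.round(R@b+[q[0],q[1],0],1))
c=pickle.load(open("pics/w1.pkl","rb"))
k=onz([(290,57),(403,78),(397,118),(282,98)],28,c);print(k, k.mean(0)); 
for a,b in((0,1),(3,2),(0,3),(1,2)): d=k[b]-k[a];print(np.degrees(np.arctan2(d[1],d[0])),np.linalg.norm(d))
E
```

```text
[ 435.56232325 -295.13978337    1.55793589] 89.2631514285498
[[1.4, -0.6], [0.1, 0.2], [-2.3, -0.8], [-0.5, 1.1], [1.0, 0.4]]
(0, -76, 80) [ 511.6 -296.1   80. ]
(-43, -76, 80) [ 511.  -339.1   80. ]
(0, 0, 55) [ 435.6 -295.1   55. ]
[[ 388.02442771  -76.98844679   28.        ]
 [ 519.34064667  -99.60302856   28.        ]
 [ 512.35098527 -148.02628524   28.        ]
 [ 378.78839252 -126.00970169   28.        ]] [ 449.62611304 -112.65686557   28.        ]
-9.771328145527558 133.24927267922365
-9.360513028778518 135.36504767995723
-100.6699482589567 49.883742622474664
-98.21363530188921 48.925117822505456
```

```bash
python3 - <<'E'
from fit import *
f=cv2.cvtColor(cv2.imread("pics/w2.png"),cv2.COLOR_BGR2GRAY).astype(float); c=pickle.load(open("pics/w2.pkl","rb"))
pts=[]
for u in list(range(168,194,2))+list(range(237,320,3))+list(range(384,399,2)):
    col=f[205:232,u]; k=np.argmax(col>80)
    if col[k]>80: pts.append((u,205+k-1+(80-col[k-1])/(col[k]-col[k-1])+0.0))
P=onz(np.array(pts),18,c); m=np.polyfit(P[:,0],P[:,1],1); r=P[:,1]-np.polyval(m,P[:,0]); g=abs(r)<1.2
m=np.polyfit(P[g,0],P[g,1],1);print(len(P),g.sum(),np.degrees(np.arctan(m[0])),np.polyval(m,435.6),np.round(r,1).tolist())
plan([511.5,-296,120],np.radians(89.6),4)
E
```

```text
49 49 -0.21405331356380924 -266.3361057771415 [-0.0, -0.1, -0.1, -0.1, -0.0, -0.1, -0.1, -0.1, -0.1, -0.1, -0.1, -0.1, -0.0, -0.1, -0.1, -0.1, -0.0, 0.0, 0.0, 0.1, 0.0, 0.1, 0.1, 0.1, 0.1, 0.1, 0.1, 0.1, 0.2, 0.1, 0.2, 0.2, 0.1, 0.1, 0.1, 0.1, 0.1, 0.1, 0.1, 0.1, -0.0, -0.1, -0.1, -0.1, -0.1, -0.1, -0.1, -0.1, -0.1]
[[-10.2, 9.3, 27.7], [0.03, 0.01, 0.11]]
[[-10.2, 9.3, 27.7], [0.03, 0.01, 0.11]]
[[-10.2, 9.3, 27.7], [0.03, 0.01, 0.11]]
[[-10.2, 9.4, 27.7], [0.03, 0.01, 0.11]]
```

>>> servo_tool([
  [40, [-10.2, 9.3, 27], [0, 0, 0]],
  [40, [-10.2, 9.3, 27], [0, 0, 0]],
  [40, [-10.2, 9.3, 27], [0, 0, 0]],
  [40, [-10, 9.3, 27], [0, 0, 0]],
  [40, [0, 0, 0], [0, 0, 0]],
])

```text
clock: 4.55
eef_pos: [510.7, -295.5, 120.4]
tcp_rot: [-3.14, -0.001, 1.571]
contact_force: [-0.4, 0.5, -0.1]
opening: 0.47
```

```bash
python3 look.py w3 beam_pin
```

```text
4.55 [ 510.7 -295.5  120.4] [-3.1398e+00 -1.0000e-03  1.5708e+00] 0.4702422111061076 [-0.4  0.5 -0.1] [-0.53  0.43  1.8  -0.    0.92 -0.53]
beam_pin 0.88 [ 511.3 -289.1  102.8]
```

View pics/w3.png

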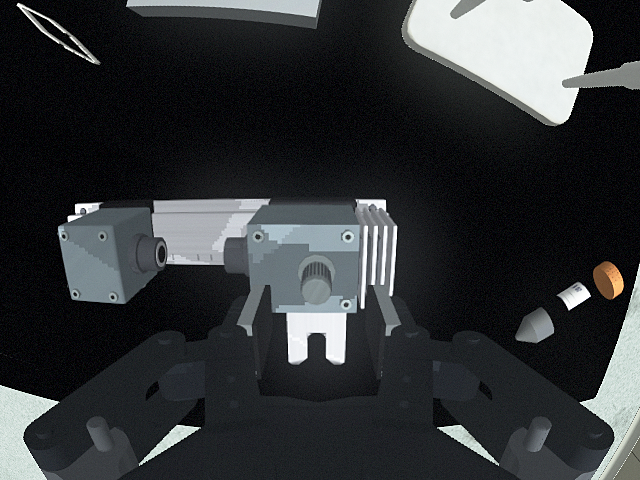

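```bash
python3 - <<'E'
from fit import *
c=pickle.load(open("pics/w3.pkl","rb"))
print("knob",onz([(316,293)],108,c))
print("slot",onz([(306.5,350),(325.5,350),(316,333),(295,363),(337,362)],80,c))
print("lamp top",onz([(248,222),(357,222),(248,312),(357,312)],80,c))
f=cv2.imread("pics/w3.png"); cv2.imwrite("pics/w3c.png",cv2.resize(f[215:375,210:410],(800,640),interpolation=cv2.INTER_CUBIC)[:600])
E
```

```text
knob [[ 510.39611239 -296.29575303  108.        ]]
slot [[ 504.50967456 -345.81788213   80.        ]
 [ 515.56790017 -345.80665007   80.        ]
 [ 510.08379506 -334.13972269   80.        ]
 [ 497.51596403 -355.29924025   80.        ]
 [ 522.46183207 -354.52829422   80.        ]]
lamp top [[ 475.28275647 -269.45471657   80.        ]
 [ 531.19661583 -269.56691972   80.        ]
 [ 472.0195129  -321.11456139   80.        ]
 [ 532.88243484 -320.7574556    80.        ]]
```

View pics/w3c.png

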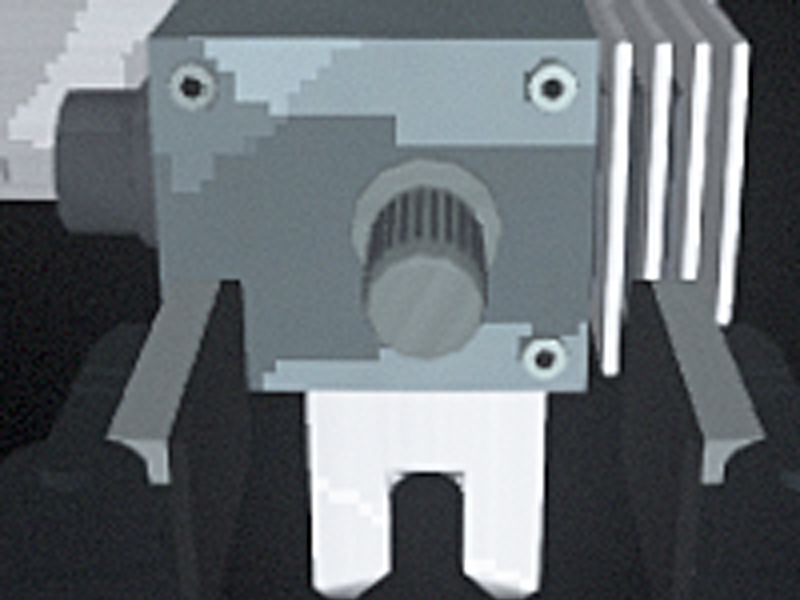

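>>> servo_tool([
  [40, [-0.8, 0, 13], [0, 0, 0]],
  [40, [0, 0, 13], [0, 0, 0]],
  [40, [0, 0, 9], [0, 0, 0]],
  [40, [0, 0, 0], [0, 0, 0]],
  [10, [0, 0, 0], [0, 0, 0]],
  [5, [0, 0, 0], [0, 0, 0]],
  [5, [0, 0, 0], [0, 0, 0]],
  [5, [0, 0, 0], [0, 0, 0]],
], force=40)

```text
clock: 5.65
eef_pos: [510.9, -296.4, 86.7]
tcp_rot: [-3.141, 0.0, 1.571]
contact_force: [-5.4, -0.1, 5.4]
opening: 0.144
```

>>> servo_tool([
  [5, [0, 0, 0], [0, 0, 0]],
  [5, [0, 0, -4], [0, 0, 0]],
  [5, [0, 0, -8], [0, 0, 0]],
  [5, [0, 0, 0], [0, 0, 0]],
])

```text
clock: 6.15
eef_pos: [511.1, -296.3, 98.9]
tcp_rot: [-3.141, 0.0, 1.571]
contact_force: [-4.8, -1.2, 2.8]
opening: 0.141
```

>>> servo_tool([
  [5, [0, -0.8, -5], [0, 0, 0]],
  [5, [0, 0, -10], [0, 0, 0]],
  [5, [0, 0, -10], [0, 0, 0]],
  [5, [0, 0, -10], [0, 0, 0]],
  [5, [0, 0, -6], [0, 0, 0]],
  [5, [0, 0, 0], [0, 0, 0]],
])

```text
clock: 6.9
eef_pos: [511.0, -296.5, 140.0]
tcp_rot: [3.14, 0.001, 1.571]
contact_force: [0.2, 0.5, -1.0]
opening: 0.146
```

```bash
python3 look.py w4 beam_pin
python3 - <<'E'
import cv2
f=cv2.imread("pics/w4.png"); cv2.imwrite("pics/w4c.png",cv2.resize(f[200:400,180:440],(780,600),interpolation=cv2.INTER_CUBIC))
E
```

```text
6.9 [ 511.  -296.5  140. ] [3.1404e+00 6.0000e-04 1.5713e+00] 0.14551834653941317 [ 0.2  0.5 -1. ] [-0.53  0.4   1.79  0.    0.95 -0.53]
beam_pin 0.92 [ 514.3 -287.2  155.8]
```

View pics/w4c.png

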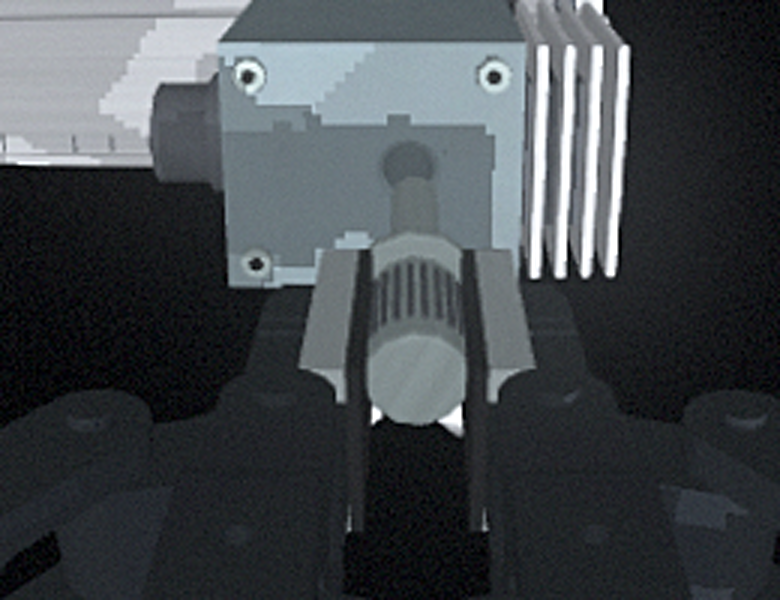

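```bash
python3 - <<'E'
from fit import *
c=pickle.load(open("pics/w4.pkl","rb"))
print("bore",onz([(316,254.5)],80,c),"tip",onz([(318,261)],93,c),"knob",onz([(318.9,326)],161.3,c),"collar",onz([(180+417/3,200+245/3)],134,c),"lampfront",onz([(180+230/3,200+287/3),(180+310/3,200+285/3)],80,c))
plan([510.9,-369,140],np.pi/2,2)
E
```

```text
bore [[ 510.53017672 -294.60419914   80.        ]] tip [[ 511.66623343 -293.97460278   93.        ]] knob [[ 511.90653615 -295.64614438  161.3       ]] collar [[ 512.04831744 -288.98243662  134.        ]] lampfront [[ 474.48878528 -321.02425789   80.        ]
 [ 490.80326612 -320.36278991   80.        ]]
[[-36.4, 0.2, -0.4], [-0.0, -0.0, 0.01]]
[[-36.4, 0.2, -0.4], [-0.0, -0.0, 0.01]]
```

>>> servo_tool([
  [5, [-25, -0.4, 0], [0, 0, 0]],
  [5, [-25, -0.4, 0], [0, 0, 0]],
  [5, [-24, 0, 0], [0, 0, 0]],
  [5, [0, 0, 17], [0, 0, 0]],
  [5, [0, 0, 17], [0, 0, 0]],
  [5, [0, 0, 16], [0, 0, 0]],
  [5, [0, 0, 0], [0, 0, 0]],
  [5, [0, 0, 0], [0, 0, 0]],
])

```text
clock: 8.0
eef_pos: [510.1, -370.0, 89.4]
tcp_rot: [3.142, 0.0, 1.572]
contact_force: [0.2, -0.9, 0.4]
opening: 0.146
```

```bash
python3 look.py w5
python3 - <<'E'
import cv2
f=cv2.imread("pics/w5.png"); cv2.imwrite("pics/w5c.png",cv2.resize(f[190:390,180:440],(780,600),interpolation=cv2.INTER_CUBIC))
E
```

```text
8.0 [ 510.1 -370.    89.4] [3.1415 0.     1.5718] 0.14581403645058416 [ 0.2 -0.9  0.4] [-0.63  0.52  1.73  0.    0.89 -0.63]
```

View pics/w5c.png

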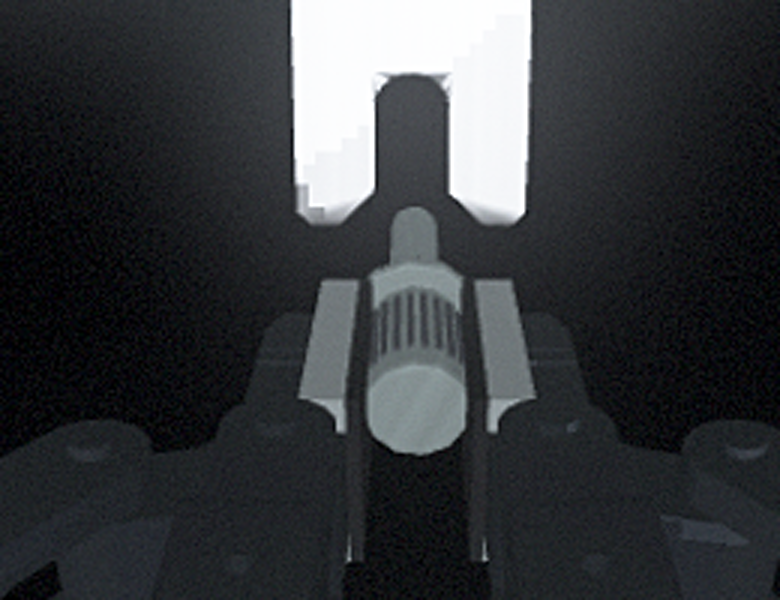

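>>> servo_tool([
  [5, [10, -0.2, 0], [0, 0, 0]],
  [5, [10, 0, 0], [0, 0, 0]],
  [5, [8, 0, 0], [0, 0, 0]],
  [5, [2, 0, 0], [0, 0, 0]],
  [5, [1, 0, 0], [0, 0, 0]],
  [5, [0, 0, 0], [0, 0, 0]],
])

```text
clock: 8.8
eef_pos: [509.6, -339.4, 89.3]
tcp_rot: [3.141, 0.0, 1.571]
contact_force: [0.2, -0.3, -0.7]
opening: 0.148
```

Now lower until the collar touches, then push in.

>>> servo_tool([
  [5, [0.7, 0, 1.5], [0, 0, 0]],
  [5, [0.7, 0, 0.8], [0, 0, 0]],
  [5, [0, 0, 0], [0, 0, 0]],
  [5, [0, 0, 0], [0, 0, 0]],
])

```text
clock: 9.3
eef_pos: [509.6, -337.9, 86.9]
tcp_rot: [-3.142, -0.0, 1.571]
contact_force: [0.2, -0.5, -0.7]
opening: 0.141
```

>>> servo_tool([
  [5, [0.7, 0, 0], [0, 0, 0]],
  [5, [0.7, 0, 0], [0, 0, 0]],
  [5, [0.7, 0, 0], [0, 0, 0]],
  [5, [0, 0, 0], [0, 0, 0]],
])

```text
clock: 9.8
eef_pos: [509.6, -337.0, 87.1]
tcp_rot: [3.141, 0.002, 1.572]
contact_force: [-2.3, -6.8, -3.1]
opening: 0.147
```

>>> servo_tool([
  [5, [0, 0, 0.6], [0, 0, 0]],
  [5, [0, 0, 0.6], [0, 0, 0]],
  [5, [0, 0, 0], [0, 0, 0]],
])

```text
clock: 10.18
eef_pos: [509.8, -337.2, 86.8]
tcp_rot: [3.141, 0.002, 1.572]
contact_force: [-3.2, -6.0, 5.7]
opening: 0.143
```

>>> servo_tool([
  [22, [0, 0, 0], [0, 0, 0]],
  [30, [0, 0, 0], [0, 0, 0]],
  [40, [0, 0, 0], [0, 0, 0]],
  [40, [0, 0, 0], [0, 0, 0]],
  [40, [0, 0, -15], [0, 0, 0]],
  [40, [0, 0, -20], [0, 0, 0]],
  [40, [0, 0, -20], [0, 0, 0]],
  [40, [0, 0, 0], [0, 0, 0]],
])

```text
clock: 11.18
eef_pos: [510.8, -336.5, 143.2]
tcp_rot: [3.138, 0.002, 1.571]
contact_force: [0.1, 0.6, -0.6]
opening: 0.465
```

```bash
python3 look.py w6 beam_pin
python3 - <<'E'
import cv2
f=cv2.imread("pics/w6.png"); cv2.imwrite("pics/w6c.png",cv2.resize(f[170:370,180:440],(780,600),interpolation=cv2.INTER_CUBIC))
E
```

```text
11.175 [ 510.8 -336.5  143.2] [3.1383e+00 2.2000e-03 1.5713e+00] 0.46544377199485587 [ 0.1  0.6 -0.6] [-0.59  0.42  1.74  0.    0.97 -0.59]
beam_pin 0.69 [ 512.1 -331.   105.4]
```

View pics/w6c.png

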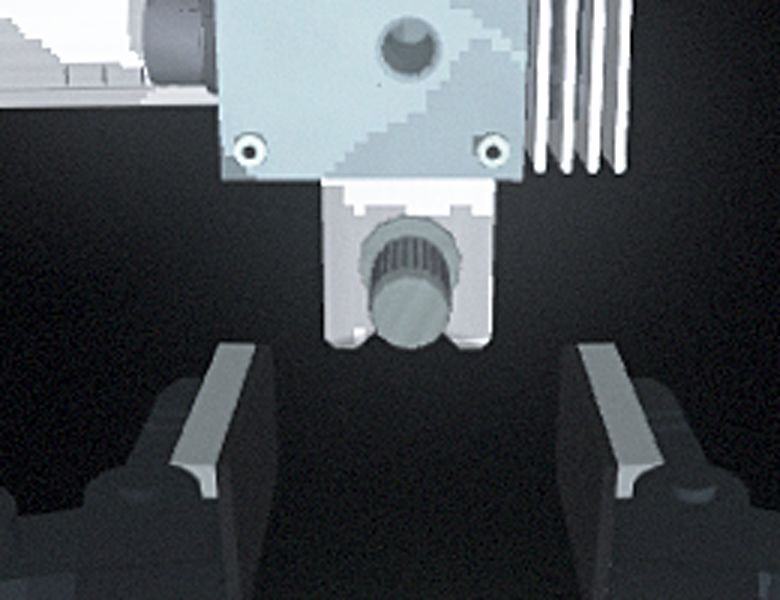

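```bash
python3 - <<'E'
from fit import *
c=pickle.load(open("pics/w6.pkl","rb")); g=lambda u,v:(180+u/3,170+v/3)
b=onz([g(409,46)],80,c)[0];k=onz([g(410,311)],108,c)[0]; cl=onz([g(411,262)],83,c)[0]
print("bore",b,"knob",k,"collar",cl,k-b)
print("lampfront",onz([g(225,181),g(520,181)],80,c))
print(onz([g(324,346),g(492,346)],80,c))
# collar far edge at z=83 (v=217): axis = edge-10
print("collar rear",onz([g(411,217)],83,c), "collar sides",onz([g(361,262),g(463,262)],83,c))
plan([470,-122,200],0.0-0.16,8)
E
```

```text
bore [ 510.72583397 -295.15331692   80.        ] knob [ 510.84347439 -336.83372537  108.        ] collar [ 511.04025913 -336.55082584   83.        ] [  0.11764042 -41.68040845  28.        ]
lampfront [[ 475.12423998 -321.09107807   80.        ]
 [ 532.00550695 -321.21280049   80.        ]]
[[ 493.4851193  -355.51187418   80.        ]
 [ 527.32735568 -355.5718354    80.        ]]
collar rear [[ 511.05408466 -327.48730704   83.        ]] collar sides [[ 501.39168365 -336.54117418   83.        ]
 [ 521.07622682 -336.57797284   83.        ]]
[[26.7, -4.9, -7.4], [0.0, -0.0, 12.4]]
[[25.0, -10.5, -7.4], [0.0, -0.0, 12.4]]
[[22.2, -15.7, -7.4], [0.0, -0.0, 12.4]]
[[18.3, -20.1, -7.4], [0.0, -0.0, 12.4]]
[[13.6, -23.5, -7.4], [0.0, -0.0, 12.4]]
[[8.2, -25.9, -7.4], [0.0, -0.0, 12.4]]
[[2.4, -27.1, -7.4], [0.0, -0.0, 12.4]]
[[-3.4, -27.0, -7.4], [0.0, -0.0, 12.4]]
```

```bash
python3 - <<'E'
from fit import *
c=pickle.load(open("pics/w1.pkl","rb"))
print("stand",onz([(438,130),(465,62),(520,170),(468,115)],10,c))
plan([470,-122,160],np.radians(170.5),9)
E
```

```text
stand [[ 569.18085626 -159.3099159    10.        ]
 [ 605.39232079  -68.28653028   10.        ]
 [ 692.01408033 -203.70178494   10.        ]
 [ 609.65847471 -137.24256556   10.        ]]
[[23.8, -4.4, -2.1], [0.0, 0.0, -8.94]]
[[24.1, -0.6, -2.1], [0.0, 0.0, -8.94]]
[[23.9, 3.1, -2.1], [0.0, 0.0, -8.94]]
[[23.2, 6.8, -2.1], [0.0, 0.0, -8.94]]
[[21.8, 10.3, -2.1], [0.0, 0.0, -8.94]]
[[20.0, 13.6, -2.1], [0.0, 0.0, -8.94]]
[[17.6, 16.5, -2.1], [0.0, 0.0, -8.94]]
[[14.8, 19.1, -2.1], [0.0, 0.0, -8.94]]
[[11.7, 21.1, -2.1], [0.0, 0.0, -8.94]]
```

>>> servo_tool([
  [40, [23.8, -4.4, -5], [0, 0, -8.94]],
  [40, [24.1, -0.6, -5], [0, 0, -8.94]],
  [40, [23.9, 3.1, -5], [0, 0, -8.94]],
  [40, [23.2, 6.8, -2.1], [0, 0, -8.94]],
  [40, [21.8, 10.3, 0], [0, 0, -8.94]],
  [40, [20, 13.6, 0], [0, 0, -8.94]],
  [40, [17.6, 16.5, 0], [0, 0, -8.94]],
  [40, [14.8, 19.1, 0], [0, 0, -8.94]],
])

```text
clock: 12.28
eef_pos: [473.7, -144.9, 157.1]
tcp_rot: [3.142, -0.001, 2.825]
contact_force: [0.2, -0.1, 0.3]
opening: 0.465
```

>>> servo_tool([
  [40, [11.7, 21.1, 0], [0, 0, -8.94]],
  [40, [0, 0, 0], [0, 0, 0]],
  [40, [0, 0, 0], [0, 0, 0]],
])

```text
clock: 12.65
eef_pos: [470.1, -122.5, 157.6]
tcp_rot: [-3.141, -0.0, 2.973]
contact_force: [-0.1, -0.2, 1.0]
opening: 0.464
```

```bash
python3 look.py w7 cell_long cell_rack cell_short_a
python3 - <<'E'
import cv2
f=cv2.imread("pics/w7.png"); cv2.imwrite("pics/w7c.png",cv2.resize(f[190:390,180:440],(780,600),interpolation=cv2.INTER_CUBIC))
E
```

```text
12.65 [ 470.1 -122.5  157.6] [-3.1414e+00 -3.0000e-04  2.9733e+00] 0.4642046476292694 [-0.1 -0.2  1. ] [-0.26  0.23  2.   -0.    0.92 -1.66]
cell_long 0.72 [ 475.5 -112.1   44.4]
cell_long 0.7 [311.8 234.1  10.1]
cell_long 0.69 [ 479.1 -121.5   64.5]
cell_rack 0.84 [ 443.4 -114.5   29.2]
cell_short_a 0.74 [ 444.7 -111.5   57.5]
cell_short_a 0.57 [ 412.5 -104.9   58.1]
```

View pics/w7c.png

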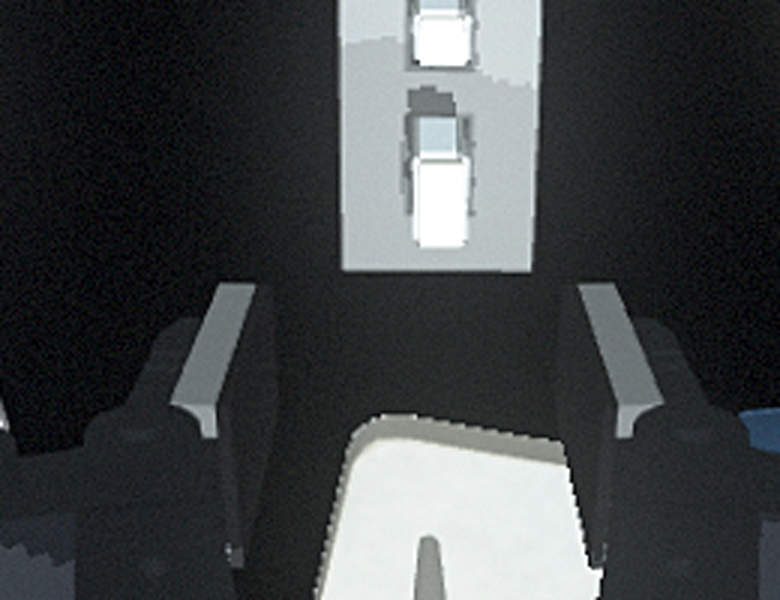

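```bash
python3 - <<'E'
from fit import *
c=pickle.load(open("pics/w7.pkl","rb")); g=lambda u,v:(180+u/3,190+v/3)
s=onz([g(415,158),g(468,158),g(467,247),g(415,247)],60,c);print("stopper",s.round(1).tolist(),s.mean(0))
A=lambda a,b,z:(lambda k:(np.degrees(np.arctan2(*(k[0]-k[1])[[1,0]])),np.linalg.norm(k[0]-k[1])))(onz([g(*b),g(*a)],z,c))
print(A((415,158),(415,247),60),A((468,158),(467,247),60),"rack L",A((341,50),(342,270),28),"R",A((541,50),(532,270),28),"end",A((342,270),(532,270),28))
k=onz([g(342,270),g(532,270)],28,c).mean(0); print("rack end mid",k)
f=cv2.imread("pics/w7.png"); 
# rack edges by threshold
h=cv2.cvtColor(f,cv2.COLOR_BGR2GRAY).astype(int)
L=[];Rr=[]
for v in range(195,278,3):
    row=h[v,270:385]; m=np.where(row>90)[0]; L.append((270+m[0],v)); Rr.append((270+m[-1],v))
for E in (L,Rr):
    P=onz(np.array(E,float),28,c); m=np.polyfit(P[:,0],P[:,1],1); r=P[:,1]-np.polyval(m,P[:,0]); q=abs(r)<1; m=np.polyfit(P[q,0],P[q,1],1); print(np.degrees(np.arctan(m[0])),q.sum(),np.polyval(m,479),abs(r).max())
E
```

```text
stopper [[473.7, -122.6, 60.0], [475.7, -110.8, 60.0], [496.9, -114.4, 60.0], [494.9, -126.3, 60.0]] [ 485.28812615 -118.51909829   60.        ]
(np.float64(-9.697506625414473), np.float64(21.536901931464957)) (np.float64(-9.471628012011013), np.float64(21.55361921268178)) rack L (np.float64(-10.528504222827866), np.float64(59.1307508098143)) R (np.float64(-10.166133911158706), np.float64(59.27934701365404)) end (np.float64(80.20144114243527), np.float64(50.38447661484993))
rack end mid [ 514.72320411 -123.68397713   28.        ]
-9.957477652803385 28 -143.0682093066212 0.5471737257151403
-10.244021639835948 28 -92.19044529700436 0.3749452247726879
```

>>> servo_tool([
  [40, [-7.4, 3.2, 0], [0, 0, 0]],
  [40, [-7.3, 3.2, 10], [0, 0, 0]],
  [40, [0, 0, 30], [0, 0, 0]],
  [40, [0, 0, 30], [0, 0, 0]],
  [40, [0, 0, 10], [0, 0, 0]],
  [40, [0, 0, 0], [0, 0, 0]],
])

```text
clock: 13.6
eef_pos: [485.4, -118.1, 77.3]
tcp_rot: [3.141, -0.001, 2.976]
contact_force: [0.0, 0.2, -0.8]
opening: 0.466
```

```bash
python3 look.py w8 cell_long
python3 - <<'E'
import cv2
f=cv2.imread("pics/w8.png"); cv2.imwrite("pics/w8c.png",cv2.resize(f[200:400,180:440],(780,600),interpolation=cv2.INTER_CUBIC))
E
```

```text
13.6 [ 485.4 -118.1   77.3] [ 3.1415e+00 -1.4000e-03  2.9755e+00] 0.46624769820142486 [ 0.   0.2 -0.8] [-0.24  0.37  2.02  0.    0.75 -1.65]
cell_long 0.85 [ 478.2 -117.7   64.6]
```

View pics/w8c.png

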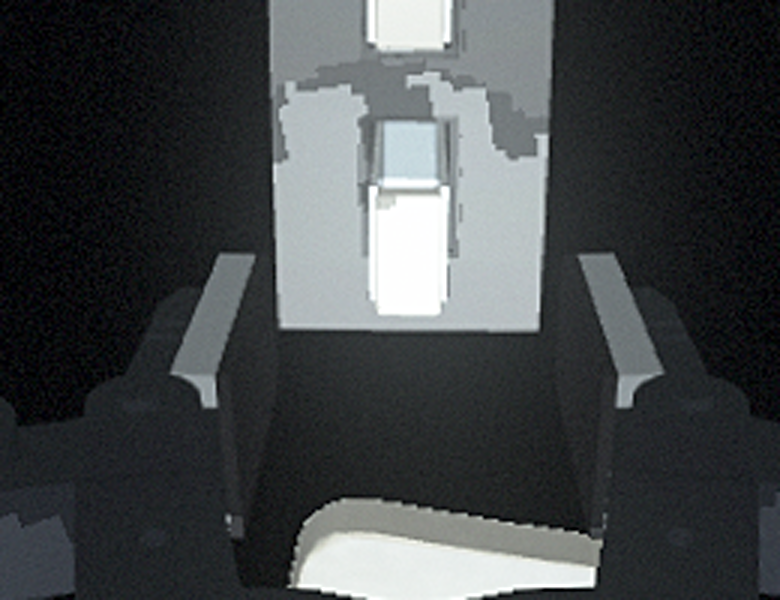

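```bash
python3 - <<'E'
from fit import *
c=pickle.load(open("pics/w8.pkl","rb")); g=lambda u,v:(180+u/3,200+v/3)
for z in(58,60):
  s=onz([g(371,190),g(447,190),g(445,315),g(371,315)],z,c);print("stopper",s.round(1).tolist(),s.mean(0))
k=onz([g(280,329),g(540,328)],28,c); m=k.mean(0); print(k,m, m[:2]-29*np.array([np.cos(np.radians(10)),-np.sin(np.radians(10))]))
m=trace("wrist","cell_long"); 
print(sense()["eef_pos"])
E
```

```text
stopper [[474.6, -122.7, 58.0], [476.5, -111.1, 58.0], [497.8, -114.8, 58.0], [495.8, -126.6, 58.0]] [ 486.17271459 -118.82892789   58.        ]
stopper [[473.9, -122.5, 60.0], [475.8, -111.1, 60.0], [496.8, -114.7, 60.0], [494.9, -126.4, 60.0]] [ 485.33111125 -118.67556139   60.        ]
[[ 510.4557473  -148.39076056   28.        ]
 [ 518.59520079  -98.67784743   28.        ]] [ 514.52547405 -123.53430399   28.        ] [ 485.96604921 -118.49850684]
[ 486.39050291 -118.41033415   78.75623409]
```

>>> servo_tool([
  [40, [0, 0, 20], [0, 0, 0]],
  [40, [0, 0, 15], [0, 0, 0]],
  [40, [0, 0, 10], [0, 0, 0]],
  [30, [0, 0, 0], [0, 0, 0]],
  [30, [0, 0, 0], [0, 0, 0]],
], force=25)

```text
clock: 14.38
eef_pos: [485.9, -118.3, 33.2]
tcp_rot: [-3.142, 0.0, 2.976]
contact_force: [-0.2, 0.2, 0.0]
opening: 0.353
```

>>> servo_tool([
  [14, [0, 0, 0], [0, 0, 0]],
  [10, [0, 0, 0], [0, 0, 0]],
  [6, [0, 0, 0], [0, 0, 0]],
  [6, [0, 0, 0], [0, 0, 0]],
  [6, [0, 0, 0], [0, 0, 0]],
])

```text
clock: 15.0
eef_pos: [485.9, -118.4, 33.2]
tcp_rot: [-3.141, 0.001, 2.976]
contact_force: [-0.2, -0.4, 5.2]
opening: 0.143
```

>>> servo_tool([
  [6, [0, 0, -3], [0, 0, 0]],
  [6, [0, 0, -6], [0, 0, 0]],
  [6, [0, 0, -8], [0, 0, 0]],
  [6, [0, 0, -10], [0, 0, 0]],
  [6, [0, 0, -20], [0, 0, 0]],
  [6, [0, 0, -30], [0, 0, 0]],
  [6, [0, 0, -30], [0, 0, 0]],
  [6, [0, 0, 0], [0, 0, 0]],
])

```text
clock: 16.0
eef_pos: [487.2, -118.5, 142.5]
tcp_rot: [-3.141, 0.005, 2.976]
contact_force: [-0.1, -0.1, -1.7]
opening: 0.139
```

```bash
python3 look.py w9 cell_long
python3 - <<'E'
from h import *
s=sense(); plan([434.6,-295.8,140],np.radians(179.8),6)
f=cv2.imread("pics/w9.png"); 
for i in (0,): cv2.imwrite("pics/w9c.png",f)
E
```

```text
16.0 [ 487.2 -118.5  142.5] [-3.1414  0.0049  2.9756] 0.13948966707909316 [-0.1 -0.1 -1.7] [-0.24  0.27  1.98  0.    0.89 -1.65]
cell_long 0.66 [ 477.7 -115.1  169.8]
[[3.5, -30.6, 0.0], [-0.0, 0.01, -1.55]]
[[4.3, -30.5, 0.0], [-0.0, 0.01, -1.55]]
[[5.1, -30.4, 0.0], [-0.0, 0.01, -1.55]]
[[6.0, -30.2, 0.0], [-0.0, 0.01, -1.55]]
[[6.8, -30.1, 0.0], [-0.0, 0.01, -1.55]]
[[7.6, -29.9, 0.0], [-0.0, 0.01, -1.55]]
```

>>> servo_tool([
  [6, [3.5, -30.6, 0], [0, 0, -1.55]],
  [6, [4.3, -30.5, 0], [0, 0, -1.55]],
  [6, [5.1, -30.4, 0], [0, 0, -1.55]],
  [6, [6, -30.2, 0], [0, 0, -1.55]],
  [6, [6.8, -30.1, 0], [0, 0, -1.55]],
  [6, [7.6, -29.9, 0], [0, 0, -1.55]],
  [6, [0, 0, 0], [0, 0, 0]],
  [6, [0, 0, 0], [0, 0, 0]],
])

```text
clock: 17.1
eef_pos: [434.0, -295.2, 139.0]
tcp_rot: [3.14, -0.001, 3.137]
contact_force: [0.3, -1.2, 0.2]
opening: 0.137
```

```bash
python3 look.py w10 cell_long
python3 - <<'E'
import cv2
f=cv2.imread("pics/w10.png"); cv2.imwrite("pics/w10c.png",cv2.resize(f[120:420,140:500],(720,600),interpolation=cv2.INTER_CUBIC))
E
```

```text
17.1 [ 434.  -295.2  139. ] [ 3.1403e+00 -1.4000e-03  3.1370e+00] 0.1373712810432724 [ 0.3 -1.2  0.2] [-0.6   0.31  1.93  0.    0.9  -2.17]
cell_long 0.86 [ 422.1 -298.8  168.4]
cell_long 0.67 [ 381.7 -293.9   75. ]
```

View pics/w10c.png

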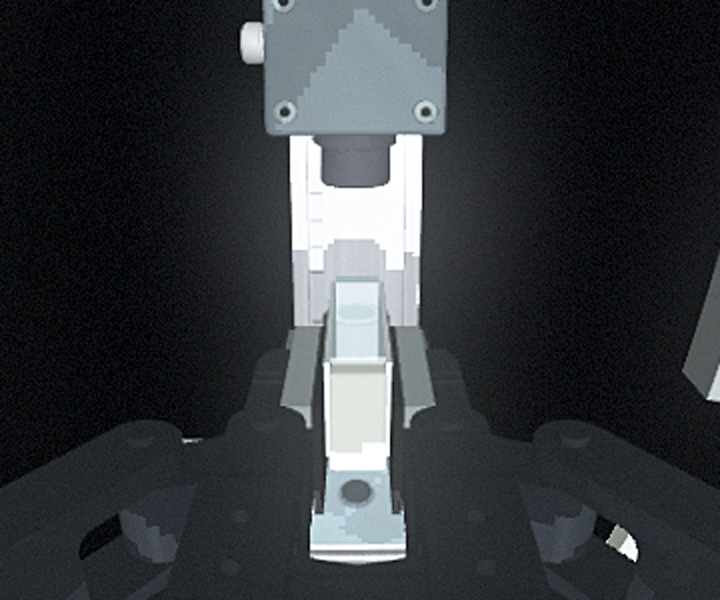

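```bash
python3 - <<'E'
from fit import *
c=pickle.load(open("pics/w10.pkl","rb")); g=lambda u,v:(140+u/2,120+v/2)
f=lambda n,P,z:print(n,onz([g(*p) for p in P],z,c).round(1).tolist())
f("det edge y_b=40",[(266,134),(446,134)],80)
f("snout end",[(355,187)],66)
f("bore",[(356,491)],80)
f("lamp outer edge",[(311,548),(405,548)],80)
f("win top",[(328,358),(388,358)],160.8)
f("win bottom",[(335,281),(383,281)],115.8)
f("stopper near top edge",[(329,362),(388,362)],165.8)
f("stopper far top edge",[(329,465),(388,467)],165.8)
f("rail",[(291,250),(419,250)],18)
I=np.linalg.inv(c["world_to_cam"]);print(I[:3,3])
f=cv2.imread("pics/w10.png",0)
print(f[300:360,315:320].mean(1).round().tolist()) 
E
```

```text
det edge y_b=40 [[393.8, -319.6, 80.0], [394.1, -270.0, 80.0]]
snout end [[412.0, -295.2, 66.0]]
bore [[510.3, -295.5, 80.0]]
lamp outer edge [[535.3, -311.2, 80.0], [535.6, -278.7, 80.0]]
win top [[423.0, -300.1, 160.8], [423.0, -289.2, 160.8]]
win bottom [[424.1, -300.0, 115.8], [424.1, -288.6, 115.8]]
stopper near top edge [[421.4, -299.7, 165.8], [421.4, -289.5, 165.8]]
stopper far top edge [[442.8, -300.2, 165.8], [443.4, -289.2, 165.8]]
rail [[446.2, -319.3, 18.0], [446.5, -271.5, 18.0]]
[ 365.29922551 -294.7797041   282.44211884]
[233.0, 224.0, 188.0, 177.0, 179.0, 177.0, 195.0, 220.0, 228.0, 228.0, 230.0, 229.0, 229.0, 229.0, 229.0, 229.0, 229.0, 228.0, 229.0, 229.0, 229.0, 228.0, 228.0, 228.0, 229.0, 228.0, 229.0, 229.0, 228.0, 229.0, 229.0, 229.0, 228.0, 229.0, 229.0, 229.0, 229.0, 229.0, 228.0, 228.0, 229.0, 228.0, 229.0, 228.0, 228.0, 226.0, 240.0, 255.0, 255.0, 255.0, 255.0, 255.0, 255.0, 255.0, 255.0, 209.0, 188.0, 193.0, 196.0, 175.0]
```

```bash
python3 - <<'E'
from fit import *
f=cv2.imread("pics/w10.png",0)
p=f[245:365,314:322].mean(1).round().astype(int)
print(dict(zip(range(245,365),p.tolist())))
c=pickle.load(open("pics/w10.pkl","rb"))
# predicted rows, tool frame: cuvette aligned, TCP 139, base 23.2 below, y -295.2
def rows(x0,z0,th):
    out=[]
    for (x,z) in [(-11.25,0),(-11.25,45),(-10.25,45),(-10.25,50),(10.25,50)]:
        zz=z-32; P=[434+x0+x*np.cos(th)+zz*np.sin(th),-294.8,139-23.2+z0+32+zz*np.cos(th)-x*np.sin(th)]
        out.append(round(float(proj([P],c)[0,1]),1))
    return out
for a in [(0,0,0),(0,0,-.02),(0,0,.02),(0,2,0),(0,-2,0),(-1,0,0)]: print(a,rows(*a))
E
```

```text
{245: 206, 246: 205, 247: 206, 248: 205, 249: 205, 250: 205, 251: 204, 252: 205, 253: 206, 254: 204, 255: 204, 256: 206, 257: 206, 258: 182, 259: 184, 260: 170, 261: 221, 262: 236, 263: 236, 264: 235, 265: 235, 266: 234, 267: 235, 268: 235, 269: 234, 270: 235, 271: 230, 272: 225, 273: 216, 274: 216, 275: 216, 276: 216, 277: 216, 278: 216, 279: 221, 280: 232, 281: 228, 282: 218, 283: 224, 284: 228, 285: 227, 286: 228, 287: 227, 288: 228, 289: 228, 290: 226, 291: 228, 292: 227, 293: 227, 294: 227, 295: 227, 296: 227, 297: 226, 298: 232, 299: 251, 300: 233, 301: 224, 302: 188, 303: 177, 304: 179, 305: 178, 306: 194, 307: 221, 308: 228, 309: 228, 310: 230, 311: 229, 312: 229, 313: 229, 314: 229, 315: 229, 316: 228, 317: 228, 318: 229, 319: 229, 320: 229, 321: 229, 322: 228, 323: 228, 324: 229, 325: 229, 326: 229, 327: 229, 328: 228, 329: 229, 330: 229, 331: 229, 332: 228, 333: 229, 334: 229, 335: 229, 336: 229, 337: 229, 338: 228, 339: 228, 340: 229, 341: 230, 342: 232, 343: 231, 344: 231, 345: 230, 346: 242, 347: 255, 348: 255, 349: 255, 350: 255, 351: 255, 352: 255, 353: 255, 354: 255, 355: 210, 356: 188, 357: 194, 358: 196, 359: 180, 360: 109, 361: 100, 362: 103, 363: 104, 364: 104}
(0, 0, 0) [257.8, 298.4, 300.9, 307.1, 355.6]
(0, 0, -0.02) [259.0, 297.5, 300.0, 305.9, 355.1]
(0, 0, 0.02) [256.7, 299.3, 301.8, 308.3, 356.0]
(0, 2, 0) [259.2, 300.8, 303.3, 309.7, 358.6]
(0, -2, 0) [256.5, 296.1, 298.6, 304.6, 352.7]
(-1, 0, 0) [255.8, 295.9, 298.4, 304.5, 353.4]
```

>>> servo_tool([
  [6, [-0.1, -0.5, 15], [0, 0, 0]],
  [6, [0, 0, 15], [0, 0, 0]],
  [6, [0, 0, 15], [0, 0, 0]],
  [6, [0, 0, 15], [0, 0, 0]],
  [6, [0, 0, 10], [0, 0, 0]],
  [6, [0, 0, 5], [0, 0, 0]],
  [6, [0, 0, 0], [0, 0, 0]],
  [6, [0, 0, 0], [0, 0, 0]],
])

```text
clock: 18.2
eef_pos: [434.9, -296.7, 65.3]
tcp_rot: [-3.141, 0.001, 3.138]
contact_force: [0.3, -0.3, -0.9]
opening: 0.141
```

```bash
python3 look.py w11 cell_long; python3 - <<'E'
from h import *
P=[]
for i in range(8):
    s=sense(); P.append(np.r_[s["eef_pos"],s["tcp_rot"]]); grab_frame("wrist")
P=np.array(P); P[:,3]%=2*np.pi; P[:,5]%=2*np.pi; print(P.mean(0).round(3),P.std(0).round(3))
E
```

```text
18.2 [ 434.9 -296.7   65.3] [-3.1411e+00  7.0000e-04  3.1378e+00] 0.14085099213954924 [ 0.3 -0.3 -0.9] [-0.6   0.43  1.97  0.    0.74 -2.17]
cell_long 0.96 [ 422.  -298.6   92.9]
cell_long 0.46 [ 372.1 -296.6   76. ]
[ 434.772 -296.573   65.164    3.142    0.       3.138] [0.096 0.07  0.131 0.    0.    0.   ]
```

```bash
python3 - <<'E'
from fit import *
c=pickle.load(open("pics/w11.pkl","rb")); f=cv2.imread("pics/w11.png",0)
pr=lambda *P:proj([P],c)[0].round(1).tolist()
by=-295.5
for n,P in dict(det40=(394.1,by,80),detL=(385,by-25,80),detR=(385,by+25,80),snout=(412.1,by,66),snL=(405,by-11,55),snR=(405,by+11,55),lens_lamp=(456.1,by,66),botwin=(434.8-11.25,by,42),topwin=(434.8-11.25,by,87)).items(): print(n,pr(*P))
print("col",f[130:310:1,316:321].mean(1).round().astype(int).tolist())
v=int(pr(385,by,80)[1]); print("row",v,f[v-1:v+2,235:400].mean(0).round().astype(int).tolist())
v=int(pr(405,by,55)[1]); print("row",v,f[v-1:v+2,270:365].mean(0).round().astype(int).tolist())
v=280; print("row",v,f[v-1:v+2,270:365].mean(0).round().astype(int).tolist())
E
```

```text
det40 [320.4, 213.8]
detL [249.4, 189.3]
detR [391.1, 188.7]
snout [320.4, 250.1]
snL [294.4, 226.4]
snR [345.9, 226.2]
lens_lamp [320.6, 343.2]
botwin [320.2, 257.4]
topwin [320.8, 298.1]
col [133, 133, 134, 133, 134, 133, 134, 133, 134, 132, 135, 134, 134, 133, 133, 134, 134, 134, 134, 134, 133, 134, 133, 134, 133, 134, 134, 133, 135, 132, 134, 135, 134, 135, 134, 135, 138, 135, 135, 137, 135, 133, 136, 134, 135, 134, 131, 152, 158, 158, 157, 157, 156, 156, 156, 155, 156, 157, 155, 155, 155, 157, 158, 156, 155, 158, 156, 156, 159, 156, 158, 157, 156, 157, 155, 157, 156, 157, 158, 157, 151, 143, 136, 120, 113, 113, 112, 113, 113, 113, 112, 111, 112, 113, 117, 113, 116, 116, 117, 115, 116, 116, 117, 115, 116, 116, 116, 117, 118, 107, 103, 103, 104, 104, 104, 101, 103, 104, 102, 91, 154, 202, 211, 210, 209, 209, 208, 209, 184, 185, 172, 223, 238, 237, 237, 237, 236, 239, 245, 244, 243, 244, 244, 245, 238, 236, 237, 237, 237, 237, 237, 236, 236, 237, 237, 237, 237, 237, 237, 237, 236, 237, 237, 236, 236, 236, 235, 235, 247, 252, 247, 232, 195, 180, 184, 183, 200, 224, 231, 231]
row 188
[... 1040 characters left out ...]
 115, 118, 117, 115, 113, 114, 113, 113, 113, 112, 112, 111, 113, 110, 110, 112, 110, 111, 107, 106, 105, 105, 103, 101, 99, 95, 81, 94, 222, 242, 234, 233, 231, 232, 229, 217, 255, 255, 254, 254, 254, 254, 254, 255, 255, 255]
row 280 [48, 49, 46, 47, 51, 51, 47, 37, 133, 220, 213, 213, 212, 211, 214, 218, 220, 218, 230, 246, 245, 230, 229, 227, 228, 230, 228, 226, 234, 235, 238, 232, 210, 204, 184, 179, 162, 157, 230, 239, 237, 237, 236, 237, 236, 237, 236, 237, 237, 237, 238, 237, 237, 237, 236, 237, 238, 241, 237, 172, 158, 183, 181, 180, 204, 211, 207, 235, 240, 235, 246, 254, 253, 253, 253, 253, 253, 253, 252, 252, 252, 252, 241, 215, 235, 232, 230, 227, 238, 251, 254, 255, 198, 41, 52]
```

>>> servo_tool([
  [6, [0.8, 1.0, 1.0], [0, 0, 0]],
  [6, [0, 0, 0.9], [0, 0, 0]],
  [6, [0, 0, 0], [0, 0, 0]],
  [6, [0, 0, 0], [0, 0, 0]],
  [6, [0, 0, 0], [0, 0, 0]],
])

```text
clock: 19.32
eef_pos: [433.9, -295.5, 63.0]
tcp_rot: [-3.142, 0.0, 3.138]
contact_force: [0.7, -0.3, 0.2]
opening: 0.14
```

```bash
python3 look.py w12 cell_long; python3 - <<'E'
from h import *
import pickle
P=[]
for i in range(6):
    s=sense(); P.append(np.r_[s["eef_pos"],s["tcp_rot"]%(2*np.pi)]); grab_frame("wrist")
print(np.array(P).mean(0).round(3), s["contact_force"].round(1))
c=pickle.load(open("pics/w12.pkl","rb")); f=cv2.imread("pics/w12.png",0)
e=s["eef_pos"]
pr=lambda *P:proj([P],c)[0].round(1).tolist()
by=-295.5
for n,Q in dict(det40=(394.1,by,80),detL=(385,by-25,80),detR=(385,by+25,80),snout=(412.1,by,66),snL=(405,by-11,55),snR=(405,by+11,55),botwin=(e[0]-11.25,e[1],e[2]-23.2),topwin=(e[0]-11.25,e[1],e[2]+21.8)).items(): print(n,pr(*Q))
print("col",f[200:310,316:321].mean(1).round().astype(int).tolist())
def ed(v,a,b):
    r=f[v-1:v+2,a:b].mean(0); d=np.abs(np.gradient(r)); i=np.argsort(-d)[:6]; print(v,[(int(a+k),round(float(r[k]))) for k in sorted(i)])
ed(int(pr(385,by,80)[1]),240,265);ed(int(pr(385,by,80)[1]),380,400);ed(int(pr(405,by,55)[1]),285,305);ed(int(pr(405,by,55)[1]),335,355);ed(280,298,315);ed(280,322,340)
E
```

```text
19.325 [ 433.9 -295.5   63. ] [-3.1415e+00  1.0000e-04  3.1379e+00] 0.13985955071986106 [ 0.7 -0.3  0.2] [-0.6   0.43  1.98 -0.    0.74 -2.17]
cell_long 0.95 [ 425.  -294.8   89. ]
[ 433.836 -295.47    63.001    3.142    2.094    3.138] [-0.1  0.1  0.7]
det40 [317.0, 218.2]
detL [245.0, 193.3]
detR [388.8, 192.6]
snout [317.4, 254.4]
snL [291.3, 230.2]
snR [343.4, 229.9]
botwin [317.6, 257.8]
topwin [317.4, 298.5]
col [157, 157, 158, 158, 156, 157, 157, 157, 157, 157, 158, 157, 158, 160, 154, 146, 138, 124, 116, 114, 115, 115, 116, 114, 113, 113, 112, 113, 117, 115, 117, 117, 118, 117, 117, 118, 117, 118, 117, 108, 104, 105, 107, 104, 105, 106, 105, 106, 106, 107, 105, 106, 106, 100, 121, 177, 219, 211, 182, 185, 174, 223, 238, 238, 238, 237, 237, 237, 237, 237, 237, 245, 245, 245, 244, 244, 245, 241, 236, 237, 237, 237, 236, 238, 237, 237, 238, 236, 237, 237, 237, 237, 237, 237, 236, 237, 236, 236, 247, 252, 247, 231, 194, 183, 184, 183, 201, 225, 231, 231]
192 [(245, 24), (246, 44), (247, 97), (248, 123), (259, 140), (264, 144)]
192 [(380, 132), (386, 127), (388, 125), (389, 55), (390, 29), (395, 27)]
230 [(285, 196), (290, 210), (291, 187), (292, 117), (293, 75), (294, 87)]
230 [(342, 92), (343, 74), (344, 132), (345, 212), (347, 227), (352, 235)]
280 [(302, 236), (303, 199), (304, 183), (306, 163), (307, 156), (308, 231)]
280 [(328, 237), (329, 175), (331, 181), (332, 180), (333, 198), (334, 237)]
```

```bash
python3 -c "
from rig import *
print(sense()['clock'],sense()['opening']);print(sign_off())"
```

```text
19.725 0.13950575127339432
the job is handed in; nothing more can be done
None
```

I parked the beam-stop pin in the side notch, and the arm is holding the long cuvette still in the light path. I handed the job in at 19.7 s of the 58 s.

- **Pin:** I drew it out of the bore, slid it in through the notch mouth until about 7 N of contact at the closed end, and lowered it onto its collar. The camera then put it 41.7 mm from the bore, against 41.5 mm for a pin pushed right in.
- **Cuvette:** I gripped it at 25 N on the frosted sides only and carried it upright into the gap.
    - **Across the beam:** image edges put it within about 0.2 mm of the beam axis.
    - **Along the beam:** it is within about 0.3 mm of midway, which leaves roughly 10 mm to each snout.
    - **Height:** the optical centre is at about 54.8 mm for a target of 55 mm. This comes from the arm's height readings at the grip, so it could be off by about 0.5 mm.
    - **Squareness:** the windows are square to the beam within about 0.3°, with no measurable tilt.
    - **Contact:** the force reading was about zero.

**Disagreements and limits:** the arm's position readings drifted by up to about 1 mm between steps, so I made the last 1 mm sideways correction from the camera images. I did not look at the pin again after placing the cuvette, but no move after its release went near it. I also did not take a final look at the short cuvettes, the timer and the flask; no move was planned to touch them, and no unexpected contact showed in the force readings.

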